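# Hold a moisture probe on the marked spot of a tilted wood blank

### The arm

A 6-joint arm with a two-finger parallel gripper is mounted at the origin on a cart in front of the work surface, level with it; the furniture and walls round the work are solid. World frame = base frame: x ahead of the robot, y to its left, z up, the work surface at z = 0. Lengths are in m, angles in degrees, forces in N, time in s.
With the tool pointing down it reaches from about 0.375 to 0.9 m from the base axis. Payload 3.1 kg.
Tool frame: the origin (TCP) lies midway between the tips of the shut fingers; the grasp point (between the pads) lies 19 mm behind it; z points along the fingers, y is the direction in which the jaws open and shut (so a half turn about z gives the same grasp; the last joint's range is limited). The gripper opens to 87 mm and grips with 3 to 60 N. Pads are 19 mm wide; open, the fingers measure 117 mm over their backs; the gripper's body (75 mm by 190 mm) begins 51 mm behind the grasp point.
Start: joints at [-84.769, 30.224, 82.088, -0, 67.689, -10.227], TCP at [0.167, -0.602, 0.223] pointing down, gripper open.
Joint ranges: [-176.69, 176.69], [-43.24, 126.21], [12.49, 139.97], [-82, 262], [0, 151.66], [-163.58, 163.58]. Speed limits (degrees/s): [159.86, 159.86, 180, 180, 180, 180].

### API

Orientations are given as a 3x3 rotation matrix whose columns are the frame's x, y, z axes.
In Python, from rig import status, vision, bot, models gives the robot as it stands.
- The arm moves only by the tool send_rows, never from a script. Its argument "moves" is a list of rows, each a list of 7 numbers: the shift along the tool's x, y, z in units of 25 mm (1.0 is 25 mm), then the turn, a rotation vector about the tool's x, y, z in units of 10 degrees (1.0 is 10 degrees), then the closure, from -1 (fully open) to 1 (shut), so that 0 is half open. In form: [[dx, dy, dz, rx, ry, rz, hand], ...]. A call has 1 to 12 rows; each row shifts and turns the commanded pose from where the row before left it, along the tool's axes as they then stand; what a row does not reach is not made up. A row lasts 1/8 s, in which the tool goes at most 62.5 mm and 10.7 degrees, less where a joint would pass 70% of its speed; a pose out of reach is approached as far as the arm can. A call is refused whole if a number of a shift passes 1 or a number of a turn 1, either way. A call with a gripper value outside its range is refused whole. The fingers move at their own pace and stop on an object; the grip force is fixed at half the most. Time passes only in rows, so rows that do not move let the fingers close. It gives the time, the measured TCP pose, the force and the opening at its end, in the units of the state.
- status.read_state(): the state, without advancing time (a new reading comes with each control period).
- vision.capture(name): name is "side" or "top" or "wrist"; returns a dict with "img" (480x640x3 uint8, red, green, blue), "depth" (480x640 float32, m along the optical axis (not along the pixel's ray), 0 where there is no reading), "fx", "fy", "cx", "cy" (pixels), "pose" (4x4, takes a point from camera to world coordinates); the wrist camera has in their place "hand_eye" (4x4, takes a point from camera to tool coordinates, whose origin is the TCP and whose axes are the flange's). Camera axes: x right, y up, looking along -z (the intrinsics and any distortion apply to the point x, -y, -z); pixel columns grow to the right and rows downward; lengths in m; the calibration is good to about 2 mm. The wrist camera is an equidistant fisheye: a pixel r from the principal point sees the ray r / f radians off the axis. A picture is of the moment at which its call begins: read the wrist's pose just before it.
- bot.hand_in(): hands the job in, once; it reports no verdict.
Trained networks look in the newest picture that a camera, given by its name, has taken for a name from the list of things; names that differ only in an ending like _2 or _b are one class to them, and where a whole thing is asked for, a point or a joint stands for the part that bears it (a point fixed in the world has none). Each returns a list of dicts, best first, with "confidence" (0 to 1); they miss things now and then, are a little off and sometimes report something else, mostly with a low value. They report only what shows in the picture. A call takes as long as a camera call. They do not tell look-alikes from the thing itself.
- models.masks_of(camera, name): "mask" (480x640 bool, what is visible of it) and "extent" ([left, top, right, bottom] in pixels, round what is visible of it).
- models.landmark_of(camera, name): "point" ([column, row] in pixels: a listed point, or the origin of a listed thing).
The state is a dict: "time_s": time; "joint_positions": joint angles; "qvel": joint speeds; "tau": joint torques, N m; "position": TCP position; "tcp_rot": TCP orientation; "force": force on the tool from outside, world axes, zero at the start; "moment": the same for the moment, N m; "opening": opening from 0.0 (shut) to 1.0 (fully open).
Only numpy, scipy, OpenCV 4.12 (cv2) and the standard library are available. Lean on these libraries where they do the work, as an engineer would, in place of code of your own. Each camera call takes 0.05 s, during which the arm holds its last target.

### The job

Take the orange moisture probe out of its holder, set its brass tip on the red spot on the pale wood blank, square to the blank's sloping top face, and press gently until the sprung tip is about half pushed in. Keep it there with a steady light push: the job finishes with the gripper still holding the probe on the spot. Do not shift the rest, and leave the other things on the bench alone.

Things in the scene. Friction and masses are not known exactly. Their poses are not given: they have to be found in the camera images.
- probe: Orange moisture probe, 0.1 kg, upright in the holder at the start. Square grip 22 x 22 x 95 mm (take it by its flats) with a 3 mm black cap; below it a round steel nose, 17 mm thick, 40 mm long, then the brass sprung tip. Origin: centre of the underside of the square grip; z along the probe from tip to cap (up at the start), x and y square to the grip's flats.
- probe_tip (a point): The point of the probe's brass tip (rounded, 8 mm diameter), which moves with the sprung tip; with the tip fully out it lies 58 mm below probe's origin along the probe's -z. Same axes as the probe.
- plunger (a joint): How far the sprung tip is pushed in, m: 0 fully out, 0.012 at the hard stop. The spring takes 1.2 N to start and 0.3 N more per mm (3 N at half travel, 0.006).
- holder: Fixed grey block 70 x 70 mm, 70 mm high, on a black foot 86 x 86 x 8 mm, with an upright round hole 19 mm wide and 64 mm deep in its top, in which the probe's nose and tip stand; the square grip rests on the block's top. Origin: centre of the underside, z up.
- rest: Fixed grey tilting rest: base 130 x 160 x 12 mm, two posts up to 80 mm high at its y sides. It carries the aluminium tilting table with the pale wood blank (27 x 120 x 27 mm, fixed, lying along y), whose top face slopes down to the rest's -x side. Origin: centre of the underside, z up.
- rest_table (a joint): Tilt of the rest's table, rad: 0 level, growing as its +x edge rises. Held by friction (4 N m); leave it as it is.
- spot (a point): Centre of the red spot (16 mm diameter, small white dot in the middle) on the top face of the pale wood blank. z points out of the sloping face, square to it; y along the blank. The face is 27 mm wide (the spot is half-way across it), and the spot lies anywhere up to 40 mm from the middle of the blank's length.
- calipers: Steel vernier calipers lying on the bench, 71 x 186 x 10 mm; bystander.
- leather_pad: Brown oval leather pad, 52 x 111 x 9 mm; bystander.
- collet: Steel collet, 30 mm diameter, 32 mm high; bystander.
- dark_blank: Dark square wood blank, 27 x 140 x 27 mm, lying on the bench; bystander.
Mind the look-alikes: they are no part of the job. Several things look just like the holder: the one meant starts farthest to the robot's left.

How it is judged:
By the outcome, as a careful person would: the job done as asked, in the order asked, and still so for the second after the job is handed in, while the arm keeps its last pose, push and grip.
It also fails if it takes over 38 s, if anything falls off the work surface, if the arm or the gripper's body presses on something with over 40 N, if the wrist force passes 120 N, or if a joint passes its speed limit or range.

## Working session

There is one attempt and no reset: what is moved stays moved. The work goes in short steps, Python scripts to look and compute and a tool call to move; the robot and the scene stay as the last step left them, time stands still between calls to the robot, and variables do not carry over. Pictures are saved under pics/ and viewed, and the job is handed in when it is done.

Besides the shell and the picture viewer there is one more tool, called after "Call:" in YAML: its name, and indented under it one key for each argument. send_rows: Moves the arm, as the interface text tells. Its arguments: {"type":"object","properties":{"moves":{"type":"array"}},"required":["moves"]}

```bash
mkdir -p pics; ls; python3 - <<'E'
from rig import status, vision, bot, models
import cv2
print(status.read_state())
for n in("side","top"):
    c=vision.capture(n)
    cv2.imwrite(f"pics/{n}0.png",c["img"][:,:,::-1])
    print(n,c["fx"],c["fy"],c["cx"],c["cy"],c["pose"].round(4).tolist(),[k for k in c])
E
```

```text
pics
{'time_s': 0.0, 'joint_positions': array([-8.47671891e+01,  3.02787085e+01,  8.21554302e+01, -1.09738569e-03,
        6.76878366e+01, -1.02283958e+01]), 'qvel': array([-0.02772838,  0.00077999, -0.07497129,  0.01786723, -0.10864759,
        0.05864795]), 'tau': array([ 9.41654871e-04, -4.40038311e+01, -1.76591367e+01,  6.33424195e-02,
        5.82086190e-02, -1.65202919e-04]), 'position': array([ 0.1665612 , -0.60165261,  0.22157969]), 'tcp_rot': array([[ 9.63809266e-01,  2.66592673e-01, -2.11803887e-04],
       [ 2.66592513e-01, -9.63807006e-01,  2.11837823e-03],
       [ 3.60606044e-04, -2.09817790e-03, -9.99997734e-01]]), 'force': array([0.24546917, 0.54811998, 0.40287699]), 'moment': array([-0.03124812, -0.01276141,  0.05519048]), 'opening': 0.9991054810114124}
side 558.188083494512 558.188083494512 317.9390782320686 234.2737445100131 [[0.9711, 0.1619, -0.1752, 0.2464], [-0.2386, 0.6611, -0.7113, -1.079], [0.0006, 0.7326, 0.6807, 0.9762], [0.0, 0.0, 0.0, 1.0]] ['img', 'depth', 'fx', 'fy', 'cx', 'cy', 'pose']
top 513.4716840080335 513.4716840080335 321.9742422677632 237.03900872523977 [[-0.0208, 0.9953, -0.095, 0.3955], [-0.9998, -0.0212, -0.0035, -0.1481], [-0.0055, 0.0949, 0.9955, 1.245], [0.0, 0.0, 0.0, 1.0]] ['img', 'depth', 'fx', 'fy', 'cx', 'cy', 'pose']
```

View pics/side0.png

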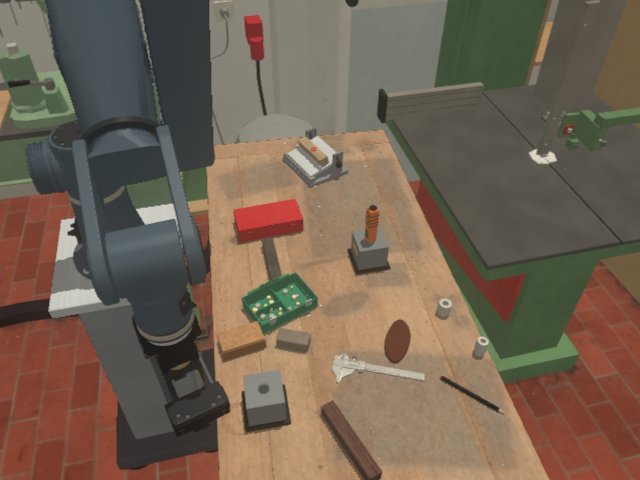

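View pics/top0.png

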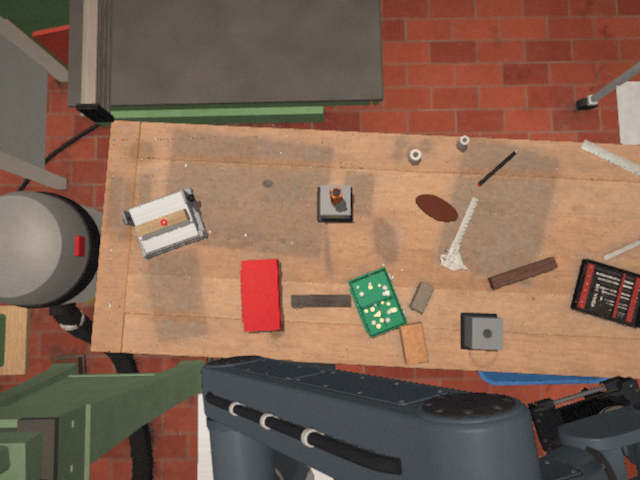

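The probe stands in the holder at top (336,203) / side (370,245). The look-alike holder, empty, is at top (482,332) / side (265,400). Robot left (+y) is towards the left of the top picture, so the one with the probe is the holder meant. The rest is at top (165,222), with its red spot at about (164,222).

```bash
cat > h.py <<'E'
import numpy as np, cv2
from rig import status, vision, bot, models
def cloud(c):
    d=c["depth"]; v,u=np.mgrid[0:480,0:640]
    P=np.stack([(u-c["cx"])/c["fx"]*d,-(v-c["cy"])/c["fy"]*d,-d],-1)
    return P@c["pose"][:3,:3].T+c["pose"][:3,3], d>0
def ray(c,uv):
    r=c["pose"][:3,:3]@np.array([(uv[0]-c["cx"])/c["fx"],-(uv[1]-c["cy"])/c["fy"],-1]); return c["pose"][:3,3],r
def crop(c,b,name,s=5):
    l,t,r,bb=b; cv2.imwrite(name,cv2.resize(c["img"][t:bb,l:r,::-1],None,fx=s,fy=s,interpolation=cv2.INTER_CUBIC))
E
python3 - <<'E'
from h import *
np.set_printoptions(precision=4,suppress=True)
for n in("side","top"):
    c=vision.capture(n); W,ok=cloud(c)
    for k in("probe","probe_tip","holder","rest","spot"):
        for m in models.landmark_of(n,k)[:3]:
            u,v=np.round(m["point"]).astype(int); print(n,k,m["confidence"],m["point"],W[v,u])
        if k!="spot":
            for m in models.masks_of(n,k)[:3]:
                M=m["mask"]&ok; p=W[M]; print("  mask",m["confidence"],m["extent"],M.sum(),np.percentile(p,[2,50,98],axis=0).tolist())
                if m is not None: np.save(f"{n}_{k}_{int(p[:,1].mean()*1000)}.npy",p)
    if n=="top": crop(c,(300,160,380,240),"pics/tprobe.png",6); crop(c,(110,175,220,265),"pics/trest.png",6)
    else: crop(c,(330,190,410,280),"pics/sprobe.png",6); crop(c,(270,120,360,195),"pics/srest.png",7)
E
```

```text
side probe 0.58 [367.9, 238.4] [ 0.5852 -0.1899  0.0872]
  mask 0.65 [363.9, 206.8, 379.5, 243.1] 405 [[0.5821856316895772, -0.1908910925538664, 0.07262498600189078], [0.5909888583646747, -0.18587076793278468, 0.12877694904976156], [0.6059218756030411, -0.16968329066232749, 0.16902224840323235]]
side holder 0.78 [263.9, 405.9] [ 0.278  -0.5469  0.0681]
side holder 0.77 [364.7, 261.3] [ 0.5732 -0.2144  0.038 ]
side holder 0.68 [440.1, 312.3] [ 0.6966 -0.3796  0.0111]
  mask 0.84 [345.5, 229.5, 389.3, 276.5] 1387 [[0.5520233260116822, -0.2191023629961213, 0.00036139345783618986], [0.5816376097874223, -0.20793282220846676, 0.04719349865308908], [0.629367344290632, -0.14324986117883282, 0.07246665212180053]]
  mask 0.6 [241.2, 371.5, 288.6, 433.2] 2329 [[0.24200736666991685, -0.5540106968104879, 0.005177193368111776], [0.28066945891295847, -0.535136485471106, 0.066986134456821], [0.3207295795285964, -0.4797883177772833, 0.07266746385714903]]
side rest 0.89 [316.5, 167.4] [0.5503 0.1787 0.0353]
  mask 0.93 [283.1, 126.8, 345.3, 186.8] 2035 [[0.4837077472292648, 0.14179412100345398, 0.0048
[... 1220 characters left out ...]
207, -0.4991560632708069, 0.06771495960821683], [0.3216611721112743, -0.46851036338714525, 0.07386779702887863]]
  mask 0.53 [441.6, 197.6, 477.8, 273.3] 829 [[0.4297196251442914, -0.5167391811665889, -0.0030535962196365585], [0.4805516596933458, -0.4699814703397536, 0.0030420766918637376], [0.5951708901946791, -0.4305631702247322, 0.008231954038498815]]
top rest 0.74 [166.9, 221.0] [0.5529 0.2141 0.0669]
  mask 0.96 [119.6, 186.7, 207.6, 259.4] 3610 [[0.48450988018185176, 0.1503545007965775, 0.00711059742203772], [0.5510406267055924, 0.22321681460275697, 0.045296036040122556], [0.6231425020335551, 0.30766534723951755, 0.07585909340821674]]
top spot 0.46 [161.9, 222.8] [0.5485 0.2256 0.0669]
```

```bash
cd pics; python3 -c "
import cv2,numpy as np
a=[cv2.resize(cv2.imread(f),(400,300)) for f in('tprobe.png','trest.png','sprobe.png','srest.png')]
cv2.imwrite('m.png',np.vstack([np.hstack(a[:2]),np.hstack(a[2:])]))"
```

```text
(no output)
```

View pics/m.png

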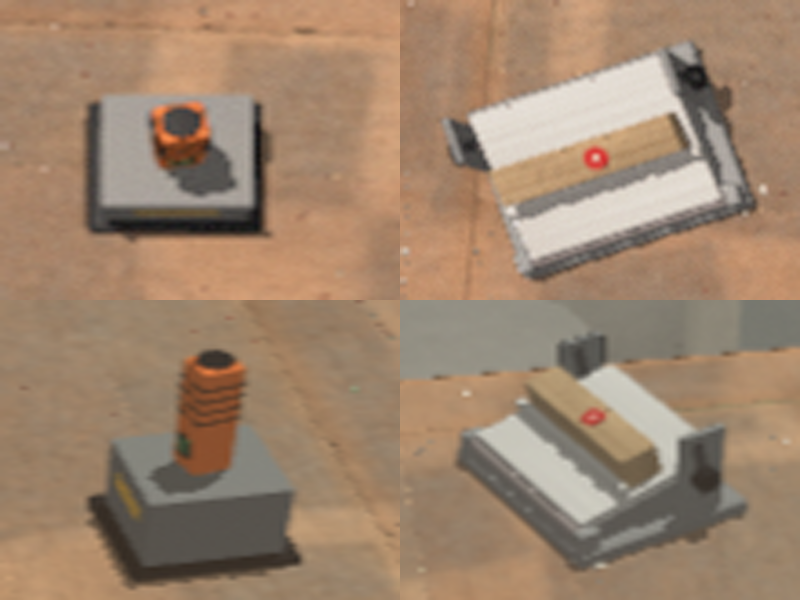

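```bash
ls *.npy; python3 - <<'E'
from h import *
np.set_printoptions(precision=4,suppress=True)
for n in("top","side"):
    c=vision.capture(n); W,ok=cloud(c)
    M=models.masks_of(n,"rest")[0]["mask"]&ok
    hsv=cv2.cvtColor(c["img"],cv2.COLOR_RGB2HSV).astype(int); 
    H,S,V=hsv[...,0],hsv[...,1],hsv[...,2]
    red=M&((H<6)|(H>173))&(S>140)
    wood=M&(H>8)&(H<30)&(S>60)&(V>120)
    wood=cv2.morphologyEx(wood.astype(np.uint8),cv2.MORPH_OPEN,np.ones((3,3)))>0
    tab=M&(S<40)&(V>185)
    for nm,m in(("red",red),("wood",wood),("tab",tab)):
        v,u=np.nonzero(m); p=W[m]; 
        ctr=np.median(p,0); q=p.copy()
        for _ in range(8):
            ctr=q.mean(0); U,s,Vt=np.linalg.svd(q-ctr,full_matrices=False); nn=Vt[2]*np.sign(Vt[2,2]); r=(p-ctr)@nn; q=p[abs(r)<max(0.002,1.5*np.median(abs(r)))]
        a=Vt[0]; print(n,nm,len(p),len(q),"uv",u.mean(),v.mean(),"ctr",q.mean(0),"n",nn,"tilt",np.degrees(np.arccos(nn[2])),"az",np.degrees(np.arctan2(nn[1],nn[0])),"axis",a,"ext",np.ptp((q-ctr)@Vt.T,axis=0),"rms",((q-ctr)@nn).std())
    im=c["img"].copy(); im[wood]=[0,255,0]; im[red]=[0,0,255]; im[tab]=[255,255,0]
    cc=dict(c); cc["img"]=im; crop(cc,(110,175,220,265) if n=="top" else (270,120,360,195),f"pics/seg{n}.png",5)
E
```

```text
side_holder_-195.npy
side_holder_-526.npy
side_probe_-182.npy
side_rest_-378.npy
side_rest_208.npy
top_holder_-174.npy
top_holder_-471.npy
top_holder_-502.npy
top_probe_-174.npy
top_rest_224.npy
top red 27 18 uv 163.40740740740742 222.07407407407408 ctr [0.5498 0.2223 0.0673] n [-0.0605 -0.0506  0.9969] tilt 4.525326333715665 az -140.06748429989776 axis [-0.6355 -0.7682 -0.0776] ext [0.0147 0.0131 0.0028] rms 0.0008915910225481313
top wood 562 388 uv 160.08718861209965 222.93772241992883 ctr [0.5492 0.2275 0.0683] n [-0.1553 -0.0584  0.9861] tilt 9.552995050293438 az -159.3927714033709 axis [-0.3188  0.9478  0.0059] ext [0.1201 0.0265 0.0048] rms 0.0012831584646636795
top tab 1647 1123 uv 162.85306618093503 220.14389799635703 ctr [0.5573 0.2313 0.0427] n [-0.2092 -0.0685  0.9755] tilt 12.716542598415055 az -161.85956599266333 axis [ 0.0894 -0.9947 -0.0507] ext [0.1503 0.1333 0.0049] rms 0.0013067572266145329
side red 12 8 uv 313.0833333333333 148.83333333333334 ctr [0.5519 0.2198 0.0687] n [-0.0268 -0.008   0.9996] tilt 1.6031665581567747 az -163.3216566394543 axis [-0.0969  0.9953  0.0054] ext [0.0097 0.0103 0.0018] rms 0.0006562971080414622
side wood 233 151 uv 312.15879828326183 148.206008583691 ctr [0.5506 0.2235 0.0686] n [-0.1038 -0.0362  0.9939] tilt 6.310739385431112 az -160.7951182596917 axis [ 0.3227 -0.9465 -0.0007] ext [0.1212 0.0288 0.0042] rms 0.001130725526761207
side tab 486 333 uv 311.8971193415638 155.40329218106996 ctr [0.5496 0.2299 0.0409] n [-0.2165 -0.0717  0.9736] tilt 13.186202965905133 az -161.67043259594092 axis [-0.6365 -0.7458 -0.1965] ext [0.149  0.1428 0.0048] rms 0.001280682037093502
```

Rest: the table tilts about 13°, downhill towards azimuth -161.5°. The spot is near (0.550, 0.222, 0.068). Next I move to a standoff near the probe, hand open.

Call:
send_rows:
  moves:
    - [0.9,-0.51,-0.03,0,0,0,-1]
    - [0.9,-0.51,-0.03,0,0,0,-1]
    - [0.9,-0.51,-0.03,0,0,0,-1]
    - [0.9,-0.51,-0.03,0,0,0,-1]
    - [0.9,-0.51,-0.03,0,0,0,-1]
    - [0.9,-0.51,-0.03,0,0,0,-1]
    - [0.9,-0.51,-0.03,0,0,0,-1]
    - [0.9,-0.51,-0.03,0,0,0,-1]
    - [0.9,-0.51,-0.03,0,0,0,-1]
    - [0.9,-0.51,-0.03,0,0,0,-1]

```text
time_s: 2.55
position: [0.3509, -0.4172, 0.2303]
tcp_rot: [[0.963, 0.268, 0.0], [0.268, -0.963, 0.0], [0.0, 0.0, -1.0]]
force: [0.1, 0.5, -0.4]
opening: 1.002
```

Call:
send_rows:
  moves:
    - [0.9,-0.51,-0.03,0,0,0,-1]
    - [0.9,-0.51,-0.03,0,0,0,-1]
    - [0.9,-0.51,-0.03,0,0,0,-1]
    - [0.9,-0.51,-0.03,0,0,0,-1]
    - [0.9,-0.51,-0.03,0,0,0,-1]
    - [0.9,-0.51,-0.03,0,0,0,-1]
    - [0.9,-0.51,-0.03,0,0,0,-1]
    - [0.9,-0.51,-0.03,0,0,0,-1]
    - [0.9,-0.51,-0.03,0,0,0,-1]
    - [0,0,0,0,0,0,-1]
    - [0,0,0,0,0,0,-1]

```text
time_s: 3.92
position: [0.5137, -0.2542, 0.2369]
tcp_rot: [[0.963, 0.268, -0.001], [0.268, -0.963, -0.0], [-0.001, 0.0, -1.0]]
force: [-0.6, 0.2, 0.6]
opening: 1.0
```

```bash
cat >> h.py <<'E'
def wcap():
    s=status.read_state(); c=vision.capture("wrist")
    T=np.eye(4); T[:3,:3]=s["tcp_rot"]; T[:3,3]=s["position"]; c["pose"]=T@c["hand_eye"]; return s,c
def wrays(c,u,v):
    a=np.asarray(u)-c["cx"]; b=np.asarray(v)-c["cy"]; r=np.hypot(a,b)+1e-9; th=r/c["fx"]
    # ray with unit depth along axis
    t=np.tan(th)
    return np.stack([a/r*t,-b/r*t,-np.ones_like(t)],-1)
def wcloud(c):
    v,u=np.mgrid[0:480,0:640].astype(float); P=wrays(c,u,v)*c["depth"][...,None]
    return P@c["pose"][:3,:3].T+c["pose"][:3,3], c["depth"]>0
def wproj(c,X):
    p=(np.asarray(X)-c["pose"][:3,3])@c["pose"][:3,:3]; th=np.arctan2(np.hypot(p[...,0],p[...,1]),-p[...,2]); h=np.hypot(p[...,0],p[...,1])+1e-12
    return np.stack([c["cx"]+c["fx"]*th*p[...,0]/h, c["cy"]-c["fy"]*th*p[...,1]/h],-1)
E
python3 - <<'E'
from h import *
np.set_printoptions(precision=4,suppress=True)
s,c=wcap(); print(s["time_s"],s["position"],s["tcp_rot"],s["force"],s["joint_positions"],s["opening"])
print(c["fx"],c["fy"],c["cx"],c["cy"],c["hand_eye"], (c["depth"]>0).mean())
cv2.imwrite("pics/w1.png",c["img"][:,:,::-1])
W,ok=wcloud(c)
for k in("probe","holder"):
    for m in models.masks_of("wrist",k)[:2]:
        p=W[m["mask"]&ok]; print(k,m["confidence"],m["extent"],np.percentile(p,[2,50,98],axis=0) if len(p) else 0)
E
```

```text
3.925 [ 0.5137 -0.2542  0.2369] [[ 0.9635  0.2677 -0.0006]
 [ 0.2677 -0.9635 -0.0002]
 [-0.0006  0.0001 -1.    ]] [-0.6425  0.1694  0.5905] [-37.473   25.2744  88.7313  -0.0325  66.0123  37.0109] 0.999682624468399
371.64829954431775 371.64829954431775 312.6842957355297 241.7348696147554 [[-0.0001  0.958   0.2867  0.0799]
 [ 1.      0.0001  0.      0.0003]
 [-0.      0.2867 -0.958  -0.1627]
 [ 0.      0.      0.      1.    ]] 0.9953125
probe 0.82 [210.7, 86.6, 263.1, 124.9] [[ 0.5862 -0.1884  0.0884]
 [ 0.5972 -0.1821  0.1649]
 [ 0.6083 -0.1671  0.1697]]
holder 0.65 [204.9, 64.4, 312.2, 162.9] [[ 0.5558 -0.2174  0.0071]
 [ 0.5929 -0.1911  0.0703]
 [ 0.6315 -0.1432  0.0721]]
holder 0.43 [427.8, 379.3, 439.9, 387.3] [[ 0.3242 -0.4808  0.0049]
 [ 0.3277 -0.4755  0.0074]
 [ 0.3301 -0.4712  0.0098]]
```

View pics/w1.png

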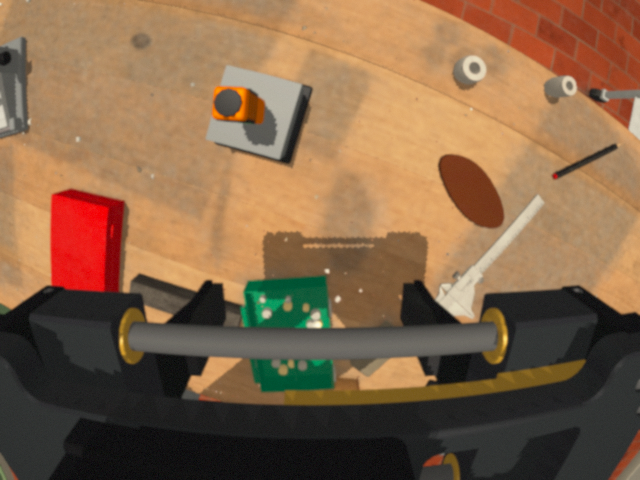

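```bash
python3 - <<'E'
from h import *
np.set_printoptions(precision=4,suppress=True)
s,c=wcap(); W,ok=wcloud(c)
m=models.masks_of("wrist","probe")[0]["mask"]
t=m&ok&(W[...,2]>0.158); p=W[t][:,:2]; print(len(p),p.mean(0),cv2.minAreaRect((p*1000).astype(np.float32)))
print("ztop",np.percentile(W[t][:,2],[10,50,90]))
h=ok&(abs(W[...,2]-0.070)<0.008)&(np.hypot(W[...,0]-.59,W[...,1]+.178)<0.06)
q=W[h]; print(len(q),q.mean(0),np.median(q[:,2]),cv2.minAreaRect((q[:,:2]*1000).astype(np.float32)))
# side walls: lower probe points
l=m&ok&(W[...,2]<0.155)&(W[...,2]>0.085); print(np.c_[W[l]][:40:3])
crop(c,(195,55,325,170),"pics/w1c.png",6)
E
```

```text
1133 [ 0.597  -0.1775] ((597.070556640625, -176.56109619140625), (22.42796516418457, 21.94879913330078), 10.094980239868164)
ztop [0.1635 0.1674 0.1692]
4468 [ 0.5962 -0.182   0.0705] 0.07056443029661341 ((596.927001953125, -176.09640502929688), (70.8824691772461, 70.89498901367188), 88.56336212158203)
[[ 0.6094 -0.1836  0.1524]
 [ 0.6091 -0.1849  0.1516]
 [ 0.6084 -0.1852  0.1525]
 [ 0.6073 -0.1846  0.155 ]
 [ 0.608  -0.1858  0.1512]
 [ 0.607  -0.1849  0.1521]
 [ 0.6081 -0.1849  0.1421]
 [ 0.6093 -0.185   0.1313]
 [ 0.6072 -0.1845  0.1423]
 [ 0.6083 -0.185   0.1339]
 [ 0.6097 -0.1847  0.1204]
 [ 0.6064 -0.1852  0.1453]
 [ 0.6074 -0.1855  0.1361]
 [ 0.609  -0.1848  0.1198]]
```

View pics/w1c.png

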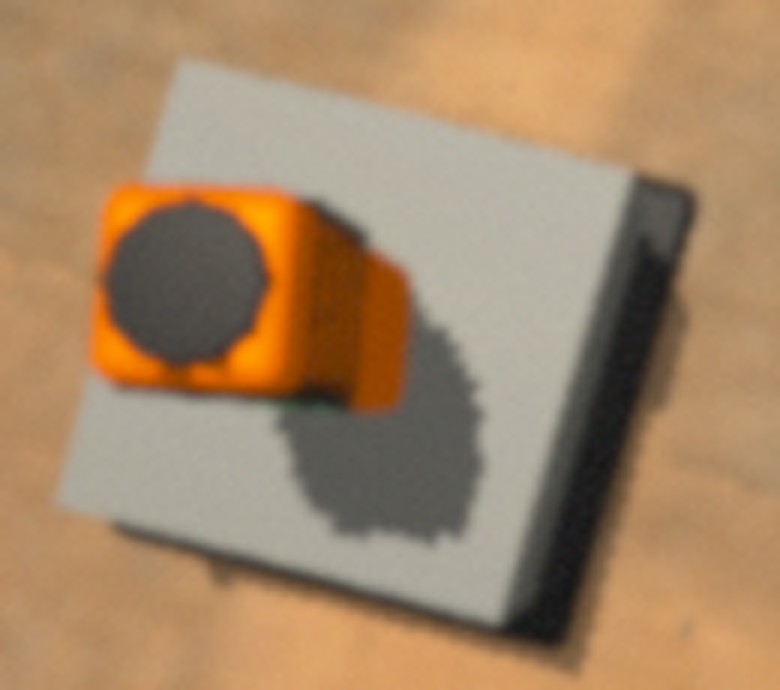

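Call:
send_rows:
  moves:
    - [0.81,-0.42,0,0,0,0,-1]
    - [0.81,-0.42,0,0,0,0,-1]
    - [0.81,-0.42,0,0,0,0,-1]
    - [0.81,-0.42,0,0,0,0,-1]
    - [0.81,-0.42,0,0,0,0.5,-1]
    - [0,0,0,0,0,0,-1]
    - [0,0,0,0,0,0,-1]

```text
time_s: 5.05
position: [0.5972, -0.1776, 0.2366]
tcp_rot: [[0.983, 0.183, -0.001], [0.183, -0.983, -0.0], [-0.001, 0.0, -1.0]]
force: [-0.5, -0.1, -0.4]
opening: 0.998
```

```bash
python3 - <<'E'
from h import *
np.set_printoptions(precision=4,suppress=True)
s,c=wcap(); W,ok=wcloud(c); print(s["time_s"],s["position"],s["tcp_rot"],s["joint_positions"])
cv2.imwrite("pics/w2.png",c["img"][:,:,::-1])
ms=models.masks_of("wrist","probe"); print([(m["confidence"],m["extent"]) for m in ms])
m=ms[0]["mask"]
for z in(.150,.158,.163):
    t=m&ok&(W[...,2]>z)&(W[...,2]<.18); p=W[t][:,:2]; print(len(p),p.mean(0),cv2.minAreaRect((p*1000).astype(np.float32)))
R=s["tcp_rot"]; P=(W-s["position"])@R
p=P[t]; print("tool coords", p.mean(0), (p.max(0)+p.min(0))/2)
E
```

```text
5.05 [ 0.5972 -0.1776  0.2366] [[ 0.9832  0.1825 -0.0009]
 [ 0.1825 -0.9832 -0.0002]
 [-0.0009  0.     -1.    ]] [-26.8124  29.2441  81.4564  -0.0343  69.3408  52.682 ]
[(0.78, [289.6, 211.9, 327.0, 270.4])]
1184 [ 0.5999 -0.1755] ((597.4822998046875, -176.01171875), (23.0532283782959, 21.75897789001465), 9.345491409301758)
1054 [ 0.5989 -0.1757] ((597.2203979492188, -175.88357543945312), (22.314577102661133, 21.722768783569336), 10.766993522644043)
972 [ 0.5984 -0.1758] ((597.2440795898438, -175.8551025390625), (22.287988662719727, 21.651220321655273), 11.205886840820312)
tool coords [ 0.0016 -0.0016  0.0696] [ 0.0004 -0.0017  0.0697]
```

View pics/w2.png

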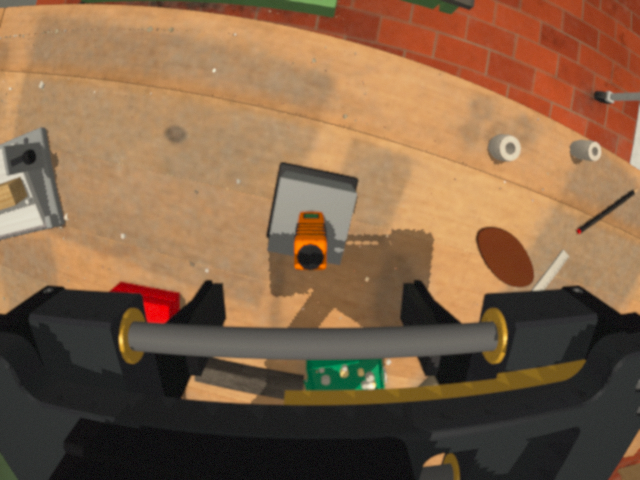

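The probe cap is at (311,256), between the fingers. Yaw is aligned to within about 0.5°. I descend and grip.

Call:
send_rows:
  moves:
    - [0,-0.06,0.8,0,0,0,-1]
    - [0,0,0.85,0,0,0,-1]
    - [0,0,0.85,0,0,0,-1]
    - [0,0,0.85,0,0,0,-1]
    - [0,0,0.85,0,0,0,-1]
    - [0,0,0.8,0,0,0,-1]
    - [0,0,0,0,0,0,-1]
    - [0,0,0,0,0,0,0.9]
    - [0,0,0,0,0,0,0.9]
    - [0,0,0,0,0,0,0.9]
    - [0,0,0,0,0,0,0.9]
    - [0,0,0,0,0,0,0.9]

```text
time_s: 6.65
position: [0.5975, -0.1758, 0.112]
tcp_rot: [[0.983, 0.182, 0.0], [0.182, -0.983, -0.0], [0.0, 0.0, -1.0]]
force: [-0.0, 0.3, 1.0]
opening: 0.519
```

Call:
send_rows:
  moves:
    - [0,0,0,0,0,0,1]
    - [0,0,0,0,0,0,1]
    - [0,0,0,0,0,0,1]
    - [0,0,0,0,0,0,1]
    - [0,0,0,0,0,0,1]

```text
time_s: 7.28
position: [0.5974, -0.1758, 0.1118]
tcp_rot: [[0.983, 0.182, -0.0], [0.182, -0.983, 0.0], [-0.0, -0.0, -1.0]]
force: [0.5, 0.0, -0.9]
opening: 0.25
```

Call:
send_rows:
  moves:
    - [0,0,-0.3,0,0,0,1]
    - [0,0,-0.85,0,0,0,1]
    - [0,0,-0.85,0,0,0,1]
    - [0,0,-0.85,0,0,0,1]
    - [0,0,-0.85,0,0,0,1]
    - [0,0,-0.8,0,0,0,1]
    - [0,0,0,0,0,0,1]

```text
time_s: 8.15
position: [0.5984, -0.1764, 0.2263]
tcp_rot: [[0.983, 0.182, 0.004], [0.182, -0.983, -0.002], [0.003, 0.003, -1.0]]
force: [0.5, 0.7, -0.8]
opening: 0.253
```

```bash
python3 - <<'E'
from h import *
from scipy.spatial.transform import Rotation as Ro
np.set_printoptions(precision=4,suppress=True)
s,c=wcap(); print(s["time_s"],s["position"],s["opening"],s["force"],s["joint_positions"])
cv2.imwrite("pics/w3.png",c["img"][:,:,::-1])
sd=vision.capture("side"); crop(sd,(290,100,450,290),"pics/s3.png",3)
R=s["tcp_rot"]; n=np.array([np.sin(np.radians(13))*np.cos(np.radians(-161.6)),np.sin(np.radians(13))*np.sin(np.radians(-161.6)),np.cos(np.radians(13))])
z=-n; ax=np.cross(R[:,2],z); rv=ax/np.linalg.norm(ax)*np.arccos(R[:,2]@z)
print("turn tool deg",np.degrees(R.T@rv))
spot=np.array([.550,.222,.068]); tcp=spot+n*(0.0993+0.06); d=tcp-s["position"]; print("tcp",tcp,"d tool",R.T@d/0.025)
E
```

```text
8.15 [ 0.5984 -0.1764  0.2263] 0.25256028256642366 [ 0.5027  0.7321 -0.8384] [-26.6673  29.8051  82.217   -0.0008  67.7274  52.8715]
turn tool deg [ 1.9442 12.6765 -0.    ]
tcp [0.516  0.2107 0.2232] d tool [ -0.4326 -15.8234   0.0804]
```

View pics/w3.png

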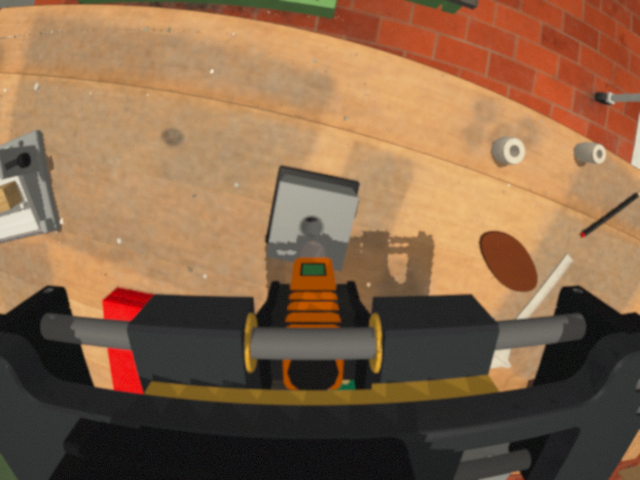

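View pics/s3.png

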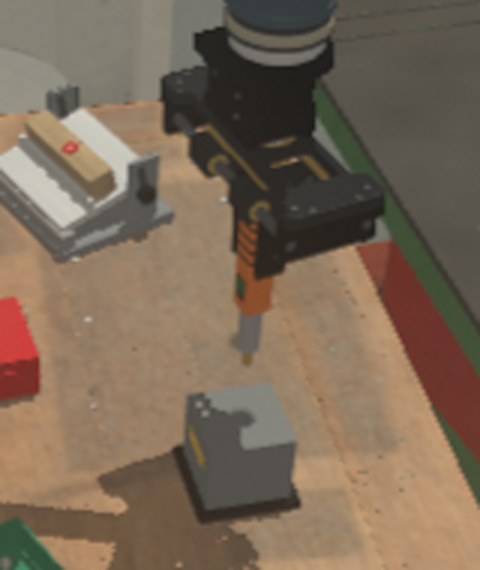

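The probe is out and held, tip at about side crop (247,360). Next I move over the rest and tilt.

Call:
send_rows:
  moves:
    - [-0.03,-0.6,0,0,0,0,1]
    - [-0.03,-0.95,0,0,0,0,1]
    - [-0.03,-0.95,0,0,0,0,1]
    - [-0.03,-0.95,0,0,0,0,1]
    - [-0.03,-0.95,0,0,0,0,1]
    - [-0.03,-0.95,0,0,0,0,1]
    - [-0.03,-0.95,0,0,0,0,1]
    - [-0.03,-0.95,0,0,0,0,1]
    - [-0.03,-0.95,0,0,0,0,1]
    - [-0.03,-0.95,0,0,0,0,1]
    - [-0.03,-0.95,0,0,0,0,1]
    - [-0.03,-0.95,0,0,0,0,1]

```text
time_s: 9.75
position: [0.5379, 0.0957, 0.2244]
tcp_rot: [[0.983, 0.182, 0.0], [0.182, -0.983, 0.0], [0.0, 0.0, -1.0]]
force: [-0.8, -0.3, -1.7]
opening: 0.25
```

Call:
send_rows:
  moves:
    - [-0.02,-0.95,0,0,0,0,1]
    - [-0.02,-0.95,0,0,0,0,1]
    - [-0.02,-0.95,0,0,0,0,1]
    - [-0.02,-0.95,0,0,0,0,1]
    - [0,-0.95,0,0,0,0,1]
    - [0,0,0,0.1,0.63,0,1]
    - [0,0,0,0.1,0.63,0,1]
    - [0,0,0,0,0,0,1]
    - [0,0,0,0,0,0,1]

```text
time_s: 10.88
position: [0.5157, 0.211, 0.2249]
tcp_rot: [[0.96, 0.185, 0.209], [0.173, -0.982, 0.074], [0.219, -0.035, -0.975]]
force: [0.2, 0.4, -1.2]
opening: 0.251
```

```bash
cat > look.py <<'E'
from h import *
import sys
np.set_printoptions(precision=4,suppress=True)
tag=sys.argv[1]
s,c=wcap(); print(s["time_s"],s["position"],"z",s["tcp_rot"][:,2],s["opening"],s["force"],s["joint_positions"])
cv2.imwrite(f"pics/w{tag}.png",c["img"][:,:,::-1])
sd=vision.capture("side"); crop(sd,(240,60,400,200),f"pics/s{tag}.png",5)
tp=vision.capture("top"); crop(tp,(90,160,240,280),f"pics/t{tag}.png",5)
for n,cc in(("wrist",c),("side",sd),("top",tp)):
    np.savez(f"{tag}_{n}.npz",**cc)
    for k in("spot","probe_tip","probe"):
        for m in models.landmark_of(n,k)[:2]:
            print(n,k,m["confidence"],m["point"])
E
python3 look.py 4
```

```text
10.875 [0.5157 0.211  0.2249] z [ 0.2088  0.0737 -0.9752] 0.2510884679417145 [ 0.1716  0.355  -1.2456] [  9.5423  20.2736 101.4444   3.045   45.717   87.1907]
wrist spot 0.61 [317.1, 223.2]
wrist probe 0.83 [310.6, 273.5]
side probe 0.54 [303.0, 115.6]
```

View pics/w4.png

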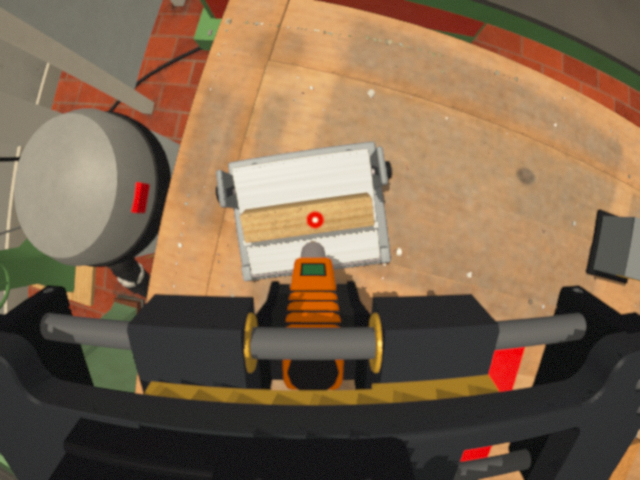

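View pics/s4.png

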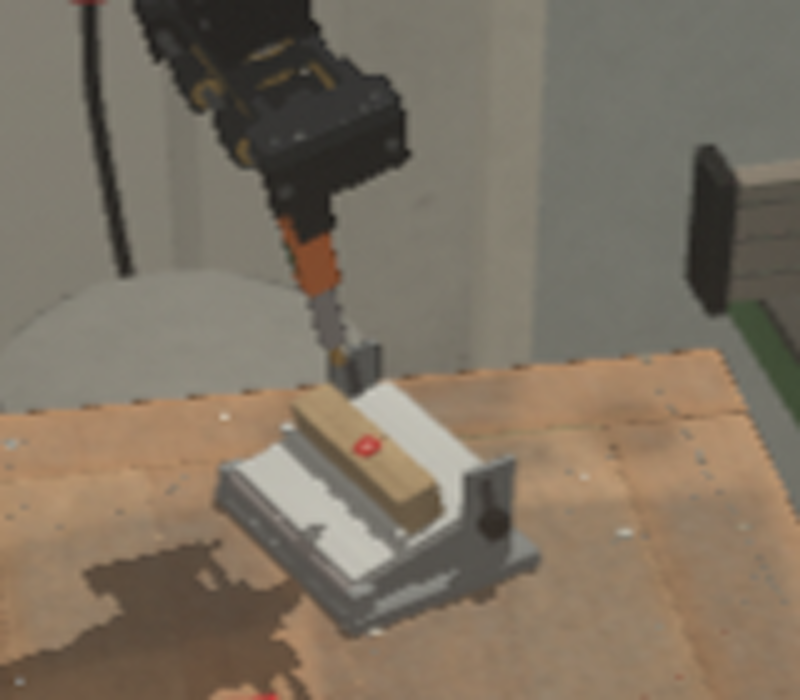

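The spot shows at wrist (315,219) and the probe nose at about (312,250). Now I refine the plane and spot from wrist depth.

```bash
cat > plane.py <<'E'
from h import *
import sys
np.set_printoptions(precision=4,suppress=True)
def fit(p,iters=15,tol=0.0015):
    q=p
    for _ in range(iters):
        ct=q.mean(0); Vt=np.linalg.svd(q-ct,full_matrices=False)[2]; n=Vt[2]*np.sign(Vt[2,2]); r=(p-ct)@n; q=p[abs(r)<max(tol,1.2*np.median(abs(r)))]
    return ct,n,Vt,q
for n in sys.argv[2:]:
    c=dict(np.load(f"{sys.argv[1]}_{n}.npz")); W,ok=(wcloud if n=="wrist" else cloud)(c)
    hsv=cv2.cvtColor(c["img"],cv2.COLOR_RGB2HSV).astype(int); H,S,V=hsv[...,0],hsv[...,1],hsv[...,2]
    near=ok&(np.hypot(W[...,0]-.55,W[...,1]-.223)<.1)&(W[...,2]>0.012)&(W[...,2]<.1)
    red=near&((H<6)|(H>173))&(S>140)
    wood=near&(H>8)&(H<30)&(S>50)&(V>90)&(W[...,2]>.045)
    wood=cv2.erode(wood.astype(np.uint8),np.ones((3,3)))>0
    tab=near&(S<40)&(V>170)
    tab=cv2.erode(tab.astype(np.uint8),np.ones((5,5)))>0
    im=c["img"].copy(); im[wood]=[0,255,0]; im[tab]=[255,255,0]; cc=dict(c); cc["img"]=im
    if n=="wrist": crop(cc,(210,130,400,290),"pics/seg.png",4)
    for nm,m in(("wood",wood),("tab",tab)):
        ct,nn,Vt,q=fit(W[m]); print(n,nm,m.sum(),len(q),"ctr",ct,"n",nn,"tilt",np.degrees(np.arccos(nn[2])),"az",np.degrees(np.arctan2(nn[1],nn[0])),"long",np.degrees(np.arctan2(Vt[0,1],Vt[0,0])),"rms",((q-ct)@nn).std())
        if nm=="wood": wc,wn=ct,nn
        else:
            print("  spot above table", )
    v,u=np.nonzero(red); 
    if len(u):
        uv=np.array([(u.min()+u.max())/2,(v.min()+v.max())/2]); print("red",len(u),uv,u.mean(),v.mean(),"cloud",np.median(W[red],0))
        for uvx in (uv,(u.mean(),v.mean())):
            r=(wrays(c,*uvx) if n=="wrist" else np.array([(uvx[0]-c["cx"])/c["fx"],-(uvx[1]-c["cy"])/c["fy"],-1])); o=c["pose"][:3,3]; r=c["pose"][:3,:3]@r
            X=o+r*((wc-o)@wn)/(r@wn); print("  ray-plane",X,"height over table plane",(X-ct)@nn)
E
python3 plane.py 4 wrist top side
```

```text
wrist wood 3780 3175 ctr [0.5524 0.2288 0.0692] n [-0.2116 -0.0715  0.9747] tilt 12.905720188653069 az -161.3244826524645 long 108.67326078285728 rms 0.000650367100678432
wrist tab 6808 6464 ctr [0.5694 0.2341 0.0456] n [-0.2113 -0.0711  0.9748] tilt 12.882785805635402 az -161.40498454188273 long -65.57930379624939 rms 0.0006617180209675258
  spot above table
red 172 [314.5 219.5] 314.6686046511628 219.33139534883722 cloud [0.5537 0.2216 0.0696]
  ray-plane [0.5535 0.2218 0.0689] height over table plane 0.02695719249714869
  ray-plane [0.5537 0.2217 0.0689] height over table plane 0.026957191717792452
top wood 67 37 ctr [0.5601 0.1921 0.0682] n [-0.2921 -0.0576  0.9547] tilt 17.320233299152687 az -168.84914254409244 long 109.02600119895831 rms 0.0008815711555776177
top tab 310 178 ctr [0.5869 0.2132 0.0475] n [-0.2195 -0.0626  0.9736] tilt 13.19506310037239 az -164.07106571146903 long -125.19928234742474 rms 0.0011075257852063104
  spot above table
red 3 [161. 223.] 161.0 223.0 cloud [0.5487 0.2284 0.0654]
  ray-plane [0.5486 0.228  0.0668] height over table plane 0.02621777443631743
  ray-plane [0.5486 0.228  0.0668] height over table plane 0.02621777443631743
side wood 235 130 ctr [0.5488 0.2202 0.0672] n [-0.2122 -0.0729  0.9745] tilt 12.96344064675812 az -161.04841772405672 long -72.41041684027086 rms 0.001264625332617224
side tab 93 55 ctr [0.5552 0.2304 0.042 ] n [-0.2033 -0.0518  0.9777] tilt 12.112349811866972 az -165.70330927473313 long -133.47888703775232 rms 0.001033028872462652
  spot above table
red 12 [313.  148.5] 313.0833333333333 148.83333333333334 cloud [0.5529 0.2207 0.0682]
  ray-plane [0.5525 0.2237 0.0682] height over table plane 0.026520989702016686
  ray-plane [0.5523 0.2222 0.0681] height over table plane 0.02648811544190465
```

View pics/seg.png

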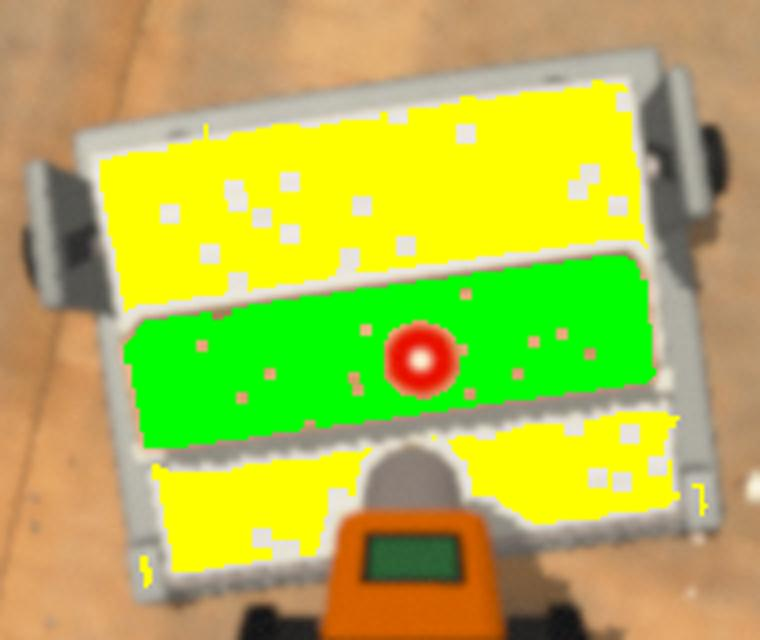

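```bash
python3 - <<'E'
from h import *
np.set_printoptions(precision=4,suppress=True)
c=dict(np.load("4_wrist.npz")); v,u=np.mgrid[0:480,0:640].astype(float)
T=wrays(c,u,v)*c["depth"][...,None]@c["hand_eye"][:3,:3].T+c["hand_eye"][:3,3]
m=(abs(T[...,1])<.02)&(abs(T[...,0])<.03)&(T[...,2]>-.03)&(T[...,2]<.11)&(c["depth"]>0)
for r in range(236,330,3):
    k=np.nonzero(m[r])[0]
    if len(k): 
        p=T[r,k]; mid=abs(k-k.mean())<max(3,len(k)*.3); print(r,k.min(),k.max(),"xz",np.median(p[mid],0),"y",p[:,1].min(),p[:,1].max())
crop(c,(270,225,350,330),"pics/nose.png",6)
# predicted outline for ideal axis
for nm,X in(("tip",[0,0,.0993]),("nose bottom front",[.0085,0,.0813]),("nose top front",[.0085,0,.0413]),("grip bottom front L",[.011,-.011,.0413]),("R",[.011,.011,.0413]),("spot",None)):
    if X: 
        q=dict(c); q["pose"]=c["hand_eye"]; print(nm,wproj(q,np.array(X)))
E
```

```text
242 308 319 xz [0.0081 0.0007 0.0775] y -0.003050535966440789 0.004433925352665456
245 304 321 xz [0.0073 0.     0.073 ] y -0.005781425268152046 0.005819370658843293
248 302 324 xz [0.0076 0.0003 0.0657] y -0.007042393443558414 0.00775096148910409
251 301 325 xz [0.0082 0.0003 0.0577] y -0.00779427083430961 0.008534218426136076
254 301 325 xz [0.0077 0.0003 0.0533] y -0.00756328954504968 0.008301988434463722
257 300 325 xz [0.0077 0.     0.0475] y -0.007102620904128976 0.007905058381783993
260 295 330 xz [0.0112 0.     0.0323] y -0.009870370108461405 0.009849923584952435
263 294 331 xz [0.011  0.     0.0279] y -0.010413770725539744 0.010412327692341516
266 294 331 xz [0.0114 0.     0.0222] y -0.009964087028462246 0.010009664137276985
269 293 333 xz [0.0115 0.0003 0.0175] y -0.010482371596729004 0.011069229608772596
272 293 333 xz [0.0111 0.0003 0.0141] y -0.010191635441627009 0.010800518616800805
275 292 334 xz [0.011  0.0003 0.0102] y -0.010661347273872697 0.011278269721392696
278 292 334 xz [0.011  0.0003 0.0063] y -0.010253913490400965 0.010853040424285015
281 273 353 xz [0.0107 0
[... 569 characters left out ...]
02 265 360 xz [ 0.0108  0.     -0.0202] y -0.019703939892372554 0.019794844092971817
305 264 361 xz [ 0.011   0.     -0.0234] y -0.019883778586474037 0.01996069837119793
308 263 362 xz [ 0.011  -0.0002 -0.0262] y -0.019915511550082768 0.01987950274937706
311 272 354 xz [ 0.0111 -0.0001 -0.029 ] y -0.016261484104155396 0.016778787254992725
314 284 342 xz [nan nan nan] y -0.011549448486071407 0.011894924117248152
317 284 341 xz [nan nan nan] y -0.011621051539410369 0.011698475498545836
tip [312.4954 243.9931]
nose bottom front [312.482  239.8036]
nose top front [312.4542 259.2069]
grip bottom front L [293.4608 255.1229]
R [331.4457 255.1168]
  return _methods._mean(a, axis=axis, dtype=dtype,
  ret = um.true_divide(
```

View pics/nose.png

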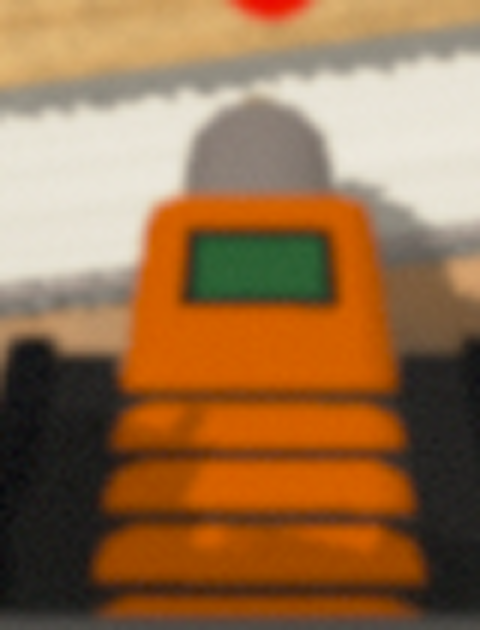

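The wrist fits agree: tilt 12.9°, spot (0.553, 0.222, 0.069), and the probe axis is parallel to the tool z within about 0.5°. I approach to about 12 mm above the face.

Call:
send_rows:
  moves:
    - [0.14,0.06,0.4,-0.016,0.013,0,1]
    - [0,0,0.4,0,0,0,1]
    - [0,0,0.4,0,0,0,1]
    - [0,0,0.4,0,0,0,1]
    - [0,0,0.38,0,0,0,1]
    - [0,0,0,0,0,0,1]
    - [0,0,0,0,0,0,1]
    - [0,0,0,0,0,0,1]

```text
time_s: 12.48
position: [0.5292, 0.2133, 0.1772]
tcp_rot: [[0.96, 0.185, 0.212], [0.173, -0.982, 0.071], [0.221, -0.032, -0.975]]
force: [0.0, -0.5, -0.9]
opening: 0.254
```

```bash
python3 look.py 5; python3 plane.py 5 wrist; cat > force.py <<'E'
from h import *
np.set_printoptions(precision=3,suppress=True)
F=[]
for i in range(8):
    vision.capture("side"); s=status.read_state(); F.append(s["force"]@s["tcp_rot"])
F=np.array(F); print(s["time_s"],s["position"],"tool force mean",F.mean(0),"std",F.std(0)); print(F[:,2])
E
python3 force.py
python3 -c "
from h import *
for t in 'ws':
    pass
c=dict(np.load('5_side.npz')); crop(c,(280,90,350,170),'pics/s5z.png',7)
c=dict(np.load('5_wrist.npz')); crop(c,(260,190,360,270),'pics/w5z.png',6)
"
```

```text
12.475 [0.5292 0.2133 0.1772] z [ 0.2118  0.0715 -0.9747] 0.2542837617744473 [ 0.0128 -0.5189 -0.9348] [  9.6423  25.2997 102.6506   3.1638  39.3319  86.9753]
wrist spot 0.71 [305.8, 225.7]
wrist spot 0.65 [314.9, 237.8]
wrist probe 0.73 [312.1, 272.3]
side probe 0.66 [307.2, 130.3]
top spot 0.45 [164.6, 222.4]
wrist wood 5083 4188 ctr [0.5531 0.2285 0.0693] n [-0.2099 -0.0705  0.9752] tilt 12.789627757799023 az -161.44130855061078 long 108.57170316307062 rms 0.0006424146851066557
wrist tab 8116 7788 ctr [0.5744 0.235  0.0467] n [-0.2113 -0.0707  0.9749] tilt 12.873055134184087 az -161.50138553328165 long -81.03221598128478 rms 0.0006301272801552632
  spot above table
red 165 [312.  236.5] 311.8606060606061 235.86666666666667 cloud [0.5557 0.2229 0.0699]
  ray-plane [0.5549 0.2221 0.0692] height over table plane 0.026970123105986427
  ray-plane [0.5554 0.2223 0.0694] height over table plane 0.02696938344081398
13.475 [0.529 0.213 0.177] tool force mean [-0.52   0.09   1.382] std [0.282 0.184 0.429]
[1.126 0.974 1.66  1.302 0.693 1.372 1.991 1.941]
```

View pics/s5z.png

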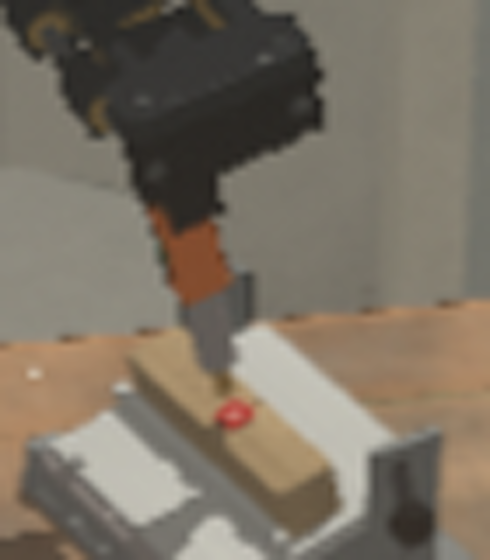

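View pics/w5z.png

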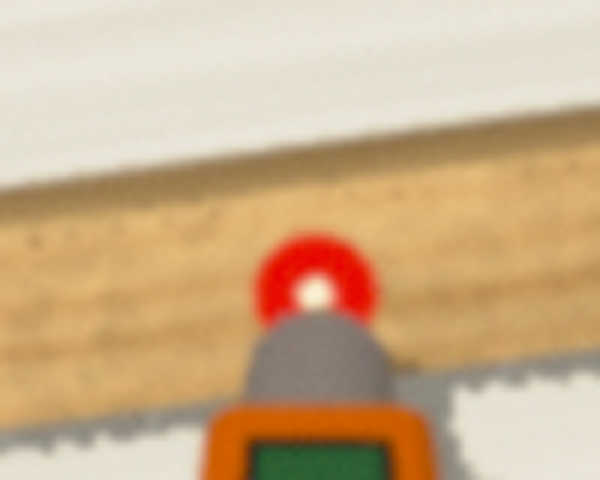

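```bash
python3 - <<'E'
from h import *
np.set_printoptions(precision=4,suppress=True)
s=status.read_state(); R=s["tcp_rot"]
c=dict(np.load("5_wrist.npz")); o=c["pose"][:3,3]; n=np.array([-.2113,-.071,.9748])
P0=np.array([.5531,.2285,.0693])
r=c["pose"][:3,:3]@wrays(c,312.5,238.8); X=o+r*((P0-o)@n)/(r@n)
print("spot",X,"in tool",R.T@(X-s["position"]))
sd=dict(np.load("5_side.npz"))
def pr(c,X):
    p=(X-c["pose"][:3,3])@c["pose"][:3,:3]; return c["cx"]+c["fx"]*p[0]/-p[2], c["cy"]-c["fy"]*p[1]/-p[2]
tip=s["position"]+R[:,2]*.0993
print("side: spot",pr(sd,X),"tip",pr(sd,tip),"origin",pr(sd,s["position"]+R[:,2]*.0413))
for dx in(-.003,.003): print(dx,"x",pr(sd,tip+R[:,0]*dx),"y",pr(sd,tip+R[:,1]*dx),"z",pr(sd,tip+R[:,2]*dx))
E
```

```text
spot [0.5532 0.2214 0.0688] in tool [ 0.0009 -0.0001  0.1109]
side: spot (np.float64(313.43855264350384), np.float64(148.7340220888107)) tip (np.float64(312.361672800219), np.float64(145.81887848210505)) origin (np.float64(308.27987055986216), np.float64(130.04956284036115))
-0.003 x (np.float64(311.4200001929255), np.float64(146.2503536172296)) y (np.float64(311.9327310029888), np.float64(145.2491658772697)) z (np.float64(312.1560480680911), np.float64(145.02448396866808))
0.003 x (np.float64(313.3028420859654), np.float64(145.3876339693124)) y (np.float64(312.7916610997456), np.float64(146.38998103204045)) z (np.float64(312.5667145133529), np.float64(146.6110206055434))
```

Call:
send_rows:
  moves:
    - [0.05,0,0.15,0,0,0,1]
    - [0,0,0.15,0,0,0,1]
    - [0,0,0.15,0,0,0,1]
    - [0,0,0.1,0,0,0,1]
    - [0,0,0,0,0,0,1]
    - [0,0,0,0,0,0,1]

```text
time_s: 14.22
position: [0.5329, 0.2144, 0.1637]
tcp_rot: [[0.96, 0.185, 0.211], [0.173, -0.982, 0.071], [0.22, -0.032, -0.975]]
force: [-0.2, 0.1, 1.0]
opening: 0.253
```

```bash
python3 force.py; python3 look.py 6; python3 -c "
from h import *
a=dict(np.load('6_side.npz')); crop(a,(280,100,350,170),'pics/s6z.png',7)
c=dict(np.load('6_wrist.npz')); crop(c,(260,190,360,270),'pics/w6z.png',6)
"
```

```text
14.625 [0.533 0.214 0.164] tool force mean [-0.66  -0.003 -0.804] std [0.596 0.415 0.422]
[-0.298 -0.955 -1.027 -1.288 -0.319 -0.569 -1.491 -0.486]
14.625 [0.533  0.2145 0.1637] z [ 0.2109  0.0713 -0.9749] 0.2469932733489354 [-0.173  -0.3127  0.4384] [  9.6977  26.806  102.7803   3.2516  37.7494  86.9048]
wrist spot 0.54 [309.4, 273.9]
wrist spot 0.51 [311.8, 244.4]
wrist probe 0.56 [311.7, 272.0]
```

View pics/s6z.png

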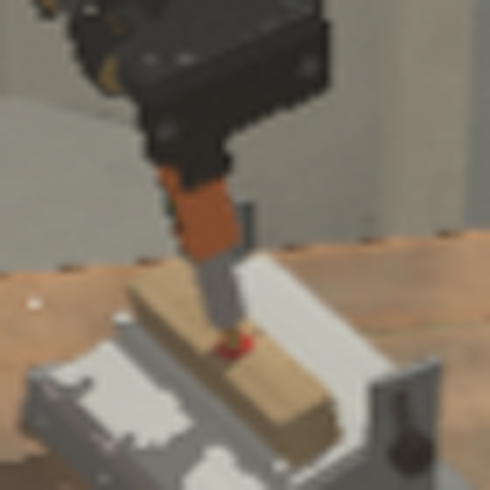

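View pics/w6z.png

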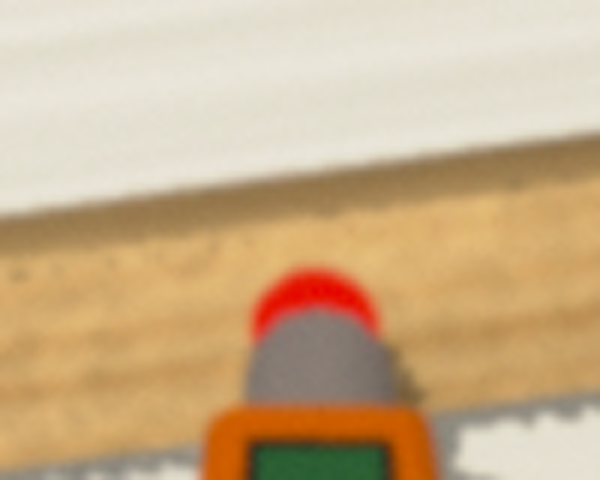

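Contact: the axial force changed by about -2.2 N, so the tip is about 2.3–3.3 mm in. About 3 mm more is needed.

Call:
send_rows:
  moves:
    - [0,0,0.06,0,0,0,1]
    - [0,0,0.06,0,0,0,1]
    - [0,0,0,0,0,0,1]
    - [0,0,0,0,0,0,1]
    - [0,0,0,0,0,0,1]

```text
time_s: 15.85
position: [0.5336, 0.2147, 0.1607]
tcp_rot: [[0.96, 0.185, 0.211], [0.173, -0.982, 0.071], [0.22, -0.032, -0.975]]
force: [-1.6, -0.7, 0.8]
opening: 0.255
```

```bash
python3 force.py;python3 force.py; python3 look.py 7; python3 -c "
from h import *
a=dict(np.load('7_side.npz')); crop(a,(280,100,350,170),'pics/s7z.png',7)
c=dict(np.load('7_wrist.npz')); crop(c,(260,190,360,270),'pics/w7z.png',6)
np.set_printoptions(precision=4,suppress=True)
v,u=np.mgrid[0:480,0:640].astype(float)
for t in '4567':
  c=dict(np.load(t+'_wrist.npz'))
  T=wrays(c,u,v)*c['depth'][...,None]@c['hand_eye'][:3,:3].T+c['hand_eye'][:3,3]
  m=(abs(T[...,1])<.006)&(abs(T[...,0]-.011)<.003)&(T[...,2]>-.03)&(T[...,2]<.033)&(c['depth']>0)
  p=T[m]; print(t,len(p),'front face x slope deg',np.degrees(np.polyfit(p[:,2],p[:,0],1)[0]),p[:,0].mean())
"; python3 plane.py 7 wrist
```

```text
16.25 [0.534 0.215 0.161] tool force mean [-1.12   0.121 -1.839] std [0.308 0.311 0.63 ]
[-1.334 -2.594 -2.595 -0.663 -1.585 -1.757 -2.404 -1.777]
16.65 [0.534 0.215 0.161] tool force mean [-1.075  0.188 -1.426] std [0.431 0.272 0.327]
[-1.232 -1.563 -1.707 -1.073 -1.143 -1.267 -2.114 -1.305]
16.65 [0.5336 0.2147 0.1607] z [ 0.2108  0.0713 -0.9749] 0.25534671617937155 [-1.0268 -0.4958  1.0806] [  9.7092  27.1285 102.835    3.2771  37.3776  86.8876]
wrist spot 0.51 [312.4, 246.5]
wrist probe 0.85 [311.7, 271.5]
side probe 0.74 [307.6, 134.7]
top probe 0.42 [469.9, 234.8]
4 1353 front face x slope deg 0.2659229944452905 0.01093470497775585
5 1350 front face x slope deg 0.23494222351062793 0.010951543994311258
6 1350 front face x slope deg 0.2102765931627413 0.010920476846479623
7 1357 front face x slope deg 0.2354044475808927 0.01091701272550688
wrist wood 5757 4646 ctr [0.5531 0.2287 0.0693] n [-0.2093 -0.0699  0.9754] tilt 12.7462676381747 az -161.5252965734781 long 108.62640680670785 rms 0.000630504833583511
wrist tab 8750 8454 ctr [0.5791 0.2342 0.0477] n [-0.2108 -0.0709  0.9749] tilt 12.851588922310498 az -161.42073158374419 long -80.45120557599289 rms 0.0006334263043267516
  spot above table
red 93 [312.  241.5] 311.5268817204301 240.51612903225808 cloud [0.5579 0.223  0.0708]
  ray-plane [0.5567 0.2223 0.0696] height over table plane 0.02696346631451995
  ray-plane [0.5574 0.2228 0.0698] height over table plane 0.02696193964905924
```

View pics/s7z.png

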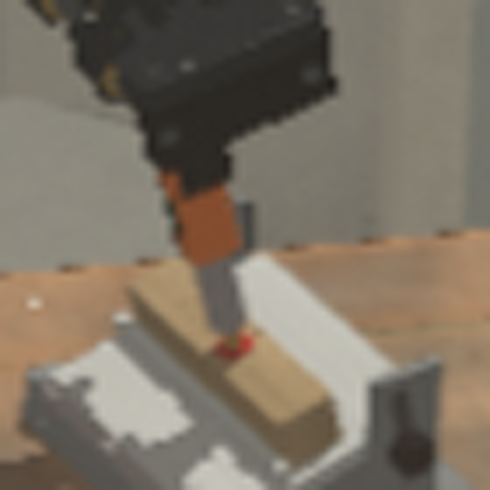

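View pics/w7z.png

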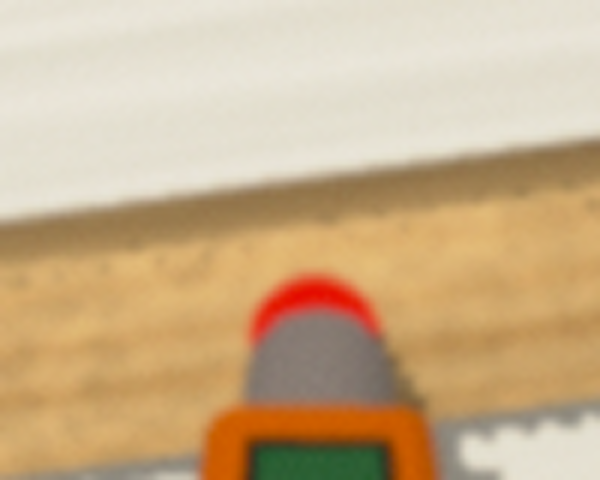

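The two estimates agree: 5.5 mm from geometry, and about 3.0 N (6 mm) from the force change. The computed tip point is within 0.5 mm of the spot, and the tilt is unchanged. Handing in.

```bash
python3 -c "
from rig import bot
print(bot.hand_in())"
```

```text
the job is handed in; nothing more can be done
None
```

The probe is on the red spot, square to the sloping face, with its tip pressed about half in. The gripper is still holding it, and the job is handed in. `hand_in` gave no verdict.

I took the probe from the leftmost holder by its flats and tilted it to match the blank's face, about 12.9°. I then pressed along the face normal. The last reading before handing in was at 16.7 s of the 38 s allowed.

Last checks:
- **Press:** the axial force changed by about 3.0 N, which is about 6 mm of travel. Geometry gives about 5.5 mm. The force readings were noisy (about ±0.4 N each, so I averaged them), so the travel is only known to about ±1 mm.
- **Position:** the computed tip point is within about 0.5 mm of the spot centre, against a camera calibration of about 2 mm. The side view shows the tip on the red.
- **Squareness:** the tool axis is within about 0.3° of the face normal, and the probe sits within about 0.3° of the tool axis.
- **Rest:** the table tilt read the same before and after contact (12.9°). I did not touch any of the other things on the bench.

One disagreement: late in the press, the wrist camera's red-patch centre read 3–4 mm off the spot. The probe's nose hid part of the spot by then, so I discarded that reading and used the earlier clear view of the white dot.

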